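# Slide a vial carrier round the curved guide lane and click it into the docking head

### The arm

A 6-joint arm with a two-finger parallel gripper is mounted at the origin on the work surface; the furniture and walls round the work are solid. World frame = base frame: x ahead of the robot, y to its left, z up, the work surface at z = 0. Lengths are in m, angles in rad, forces in N, time in s.
With the tool pointing down it reaches from about 0.275 to 0.825 m from the base axis. Payload 4.9 kg.
Tool frame: the origin (TCP) lies midway between the tips of the shut fingers; the grasp point (between the pads) lies 19 mm behind it (grip_point_offset is the distance from the TCP to the grasp point, in m); z points along the fingers, x is the direction in which the jaws open and shut, and the axes are right-handed (so a half turn about z gives the same grasp; the last joint's range is limited). The gripper opens to 85 mm and grips with 20 to 120 N. Pads are 22 mm wide; open, the fingers measure 114 mm over their backs; the gripper's body (76 mm by 85 mm) begins 54 mm behind the grasp point. The pads swing forward as they close: fully open they stand 13 mm farther back than shut.
Start: joints at [-1.344, 0.326, -0.193, 1.052, 0, 1.437], TCP at [0.194, -0.515, 0.231] pointing down, gripper open.
Joint ranges: [-2.65, 2.65], [-0.97, 1.79], [-1.3, 1.35], [-1.93, 2.1], [-1.47, 1.37], [-3.14, 3.14]. Speed limits (rad/s): [2.57, 2.57, 3.14, 3.14, 3.14, 3.14].

### API

Orientations are given as a rotation vector (axis times angle).
In Python, from cell import * gives the robot as it stands. Calls block until the motion is done:
- movep(position, orientation): joint-space move of the TCP to a pose.
- move_l(position, velocity=0.15, rot=None, until_force=None): straight line of the TCP; rot=None keeps the orientation; velocity is the mean speed in m/s. With until_force (N) it stops when the force on the tool has changed by that much, and returns True; else False.
- set_joints(angles): joint-space move.
- let_go() and grab(newtons=None): open the fingers fully, or close them until they stop; newtons is the grip in N (None keeps the last).
- sleep(seconds).
- ik(position, orientation): joint angles nearest the present ones, or None.
- get_state(): the state.
- grab_frame(name): name is "side" or "top"; returns a dict with "img" (420x560x3 uint8, red, green, blue), "fx", "fy", "cx", "cy" (pixels), "cam_to_world" (4x4, takes a point from camera to world coordinates). Camera axes: x right, y down, z forward; pixel columns grow to the right and rows downward; lengths in m; the calibration is good to about 2 mm. A picture is of the moment at which its call begins. There is no depth.
A pose or a line that the arm cannot do raises MotionError and nothing moves.
- sign_off(): hands the job in, once; it reports no verdict.
Trained networks look in the newest picture that a camera, given by its name, has taken for a name from the list of things; names that differ only in an ending like _2 or _b are one class to them, and where a whole thing is asked for, a point or a joint stands for the part that bears it (a point fixed in the world has none). Each returns a list of dicts, best first, with "score" (0 to 1); they miss things now and then, are a little off and sometimes report something else, mostly with a low value. They report only what shows in the picture. A call takes as long as a camera call. They do not tell look-alikes from the thing itself.
- spot_in(camera, name): "centre" ([column, row] in pixels, amid what is visible of it).
- silhouettes(camera, name): "mask" (420x560 bool, what is visible of it) and "centre" ([column, row] in pixels, amid what is visible of it).
- tip_of(camera, name): "centre" ([column, row] in pixels: a listed point, or the origin of a listed thing).
The state is a dict: "clock": time; "q": joint angles; "joint_velocities": joint speeds; "tau": joint torques, N m; "position": TCP position; "eef_rot": TCP orientation; "contact_force": force on the tool from outside, world axes, zero at the start; "wrist_torque": the same for the moment, N m; "finger_gap": opening from 0.0 (shut) to 1.0 (fully open).
Only numpy, scipy, OpenCV 4.12 (cv2) and the standard library are available. Lean on these libraries where they do the work, as an engineer would, in place of code of your own. Each camera call takes 0.05 s, during which the arm holds its last target.

### The job

Push the grey block carrying the vial along the lane between the two steel guide bars, round the corner, and on into the docking head at the far end until the sprung catches click into its side notches and hold it there. Slide it, do not lift it; push gently, so that it never jams hard against the bars or rams the docking head (no more than about 20 N), keep the vial standing in it, and leave the bottle, the beaker and the timer where they are.

Things in the scene. Friction and masses are not known exactly. Their poses are not given: they have to be found in the camera images.
- track: Fixed grey board 305 x 230 x 6 mm (x -115 to 190, y -115 to 115 mm) with a lane 50 mm clear between two round steel guide bars, tops 22 mm above the table. Origin on the table at the corner's centre of curvature, z up. Lane centre line: along +y at x = -80 mm up to y = 0; quarter circle of radius 80 mm about the origin to (0, 80) mm; then along +x at y = 80 mm.
- lane_entry (a point): Open start of the lane, on its centre line at board-top height: (-80, -100, 6) mm in the board's frame. Same axes as the board.
- lane_exit (a point): End of the guide bars, on the lane's centre line at board-top height: (150, 80, 6) mm in the board's frame. An aluminium docking head, 47 mm high, is clamped across the lane near here, its arms 34 to 42 mm to either side of the centre line. Its place differs and is not measured: its plunger is first touched with the carrier's centre between x = 60 and 100 mm in the board's frame.
- carrier_center (a point): Centre of the loose grey plastic block, 60 mm long (its x; front at +x faces along the lane), 44 wide, 44 high, about 0.3 kg, friction about 0.2. It stands on the board (underside 6, top 50 mm above the table) in the entry lane with 3 mm play each side. Upright edges rounded 8 mm: the flat of its back is 28 mm wide. In the upper half of each side: a notch 24 mm long, 5 deep.
- plunger (a joint): Sprung rubber-faced plunger of the docking head, in m: 0 free, grows as the carrier presses it (18 mm disc, 34 mm above the table, on the lane's centre line). Yields from 3 N, then 0.7 N per mm; hard end at 11 mm. At 5 mm two side catches (1 to 2 N each) drop into the carrier's notches and then hold the carrier with the plunger 4 to 5 mm in.
- vial_center (a point): Centre, half-way up, of the glass vial with black cap, 22 mm diameter and 54 mm high, standing loosely in the carrier's pocket; its top is 66 mm above the table.
- buffer_bottle: White round bottle, 50 mm diameter, 100 mm high, standing on the board on the inside of the corner (a bystander). Origin at the centre of its underside.
- small_beaker: Small glass beaker, 54 x 60 x 60 mm, standing on the table beside the board (a bystander). Origin at the centre of its underside.
- bench_timer: Flat white timer, 62 x 62 x 20 mm, lying on the table beside the board (a bystander). Origin at the centre of its underside.
Things that resemble listed ones, but are neither listed nor needed, are in the scene too. Leave any purple or yellow look-alike of the part that bears carrier_center alone.

How it is judged:
By the outcome, as a careful person would: the job done as asked, in the order asked, and still so for the second after the job is handed in, with the robot touching nothing.
It also fails if it takes over 72 s, if anything falls off the work surface, if the arm or the gripper's body presses on something with over 40 N, if the wrist force passes 120 N, or if a joint passes its speed limit or range.

## Working session

There is one attempt and no reset: what is moved stays moved. The work goes in short steps, each a Python script; the robot and the scene stay as the last script left them, time stands still between calls to the robot, and variables do not carry over. Pictures are saved under pics/ and viewed, and the job is handed in when it is done.

```bash
mkdir -p pics; ls
python3 - <<'E'
from cell import *
import cv2
for c in("side","top"):
    f=grab_frame(c); cv2.imwrite(f"pics/{c}0.png",f["img"][:,:,::-1]); print(c,f["fx"],f["cx"],f["cy"]);print(f["cam_to_world"])
    for n in("track","lane_entry","lane_exit","carrier_center","vial_center","plunger"):
        try: print(n,[(r["centre"],round(r["score"],2)) for r in tip_of(c,n)][:4])
        except Exception as e: print(n,e)
s=get_state();print(s)
E
```

```text
pics
side 488.99371513253783 278.50824495274793 209.86052356291066
[[ 0.99574137 -0.03657764  0.08462383  0.44569072]
 [-0.0903056  -0.57166765  0.81550046 -1.03199048]
 [ 0.01854763 -0.81966955 -0.5725363   0.57613552]
 [ 0.          0.          0.          1.        ]]
track [([286.2, 239.7], 0.71)]
lane_entry [([250.7, 275.5], 0.76)]
lane_exit [([356.2, 205.0], 0.58)]
carrier_center [([246.7, 241.0], 0.88), ([183.4, 217.1], 0.63), ([179.4, 246.0], 0.57)]
vial_center [([248.9, 239.1], 0.56)]
plunger it knows: bench_timer, buffer_bottle, carrier_center, lane_entry, lane_exit, small_beaker, track, vial_center
top 450.89013247071944 275.6460018434231 208.73659412083015
[[ 0.02094702 -0.98569601  0.16722621  0.33792682]
 [-0.99928642 -0.0259     -0.02749239 -0.29383501]
 [ 0.0314303  -0.166531   -0.98553517  1.04059168]
 [ 0.          0.          0.          1.        ]]
track [([271.8, 200.6], 0.9), ([233.9, 139.6], 0.46)]
lane_entry [([312.3, 226.3], 0.86)]
lane_exit [([233.9, 139.2], 0.97)]
carrier_center [([287.0, 283.3], 0.77), ([244.8, 281.4], 0.68), ([286.2, 227.6], 0.57)]
vial_center [([287.1, 226.8], 0.45)]
plunger it knows: bench_timer, buffer_bottle, carrier_center, lane_entry, lane_exit, small_beaker, track, vial_center
{'clock': 0.6, 'q': array([-1.34419387e+00,  3.26187486e-01, -1.92596514e-01,  1.05198584e+00,
       -1.26977834e-05,  1.43661283e+00]), 'joint_velocities': array([-6.92859884e-04, -1.59865766e-03,  1.67268274e-03, -3.52939514e-04,
       -7.17268973e-05, -7.20368731e-04]), 'tau': array([-1.56492250e-03, -4.43093383e+01,  2.62643749e+01,  1.51175973e-03,
       -1.86230009e-04,  5.08464822e-06]), 'position': array([ 0.19417659, -0.51460962,  0.23128898]), 'eef_rot': array([ 2.58393489e+00, -1.78681667e+00,  1.73106122e-05]), 'contact_force': array([-0.4679    , -0.3738548 ,  0.33183482]), 'wrist_torque': array([-0.00412164,  0.02161096, -0.0057352 ]), 'finger_gap': 1.0032627326463495}
```

View pics/side0.png

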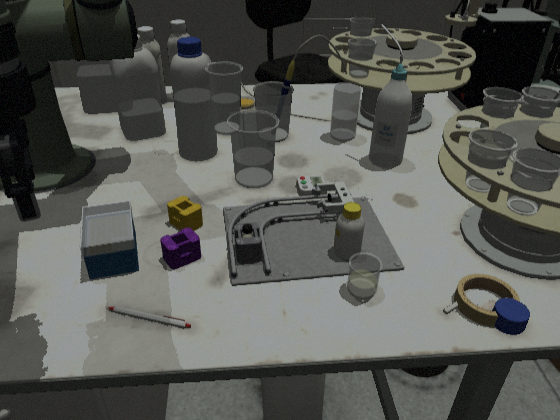

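View pics/top0.png

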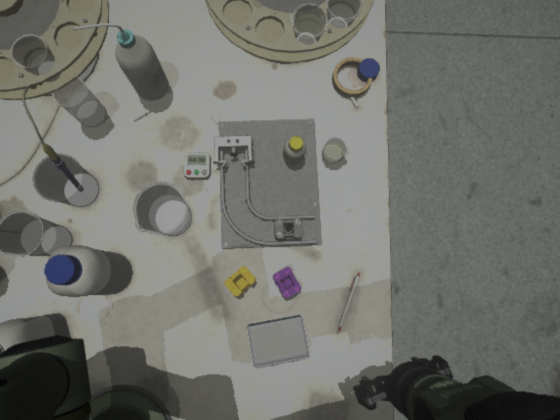

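```bash
cat > h.py <<'E'
import numpy as np, cv2
def proj(f,P):
    T=np.linalg.inv(f["cam_to_world"]);P=np.atleast_2d(P);c=P@T[:3,:3].T+T[:3,3]
    return np.c_[f["fx"]*c[:,0]/c[:,2]+f["cx"],f["fy"]*c[:,1]/c[:,2]+f["cy"]]
def back(f,uv,z):
    T=f["cam_to_world"];d=T[:3,:3]@np.array([(uv[0]-f["cx"])/f["fx"],(uv[1]-f["cy"])/f["fy"],1.])
    o=T[:3,3];return o+d*(z-o[2])/d[2]
def crop(f,name,x0,y0,x1,y1,k):
    cv2.imwrite(name,cv2.resize(f["img"][y0:y1,x0:x1,::-1],None,fx=k,fy=k,interpolation=cv2.INTER_CUBIC))
E
python3 - <<'E'
from cell import *
from h import *
f=grab_frame("top");crop(f,"pics/tc.png",200,105,345,255,4)
for n in("track",):
    m=silhouettes("top",n)
    for r in m: print(r["score"],r["centre"],r["mask"].sum())
    c=max(cv2.findContours(m[0]["mask"].astype(np.uint8),0,1)[0],key=cv2.contourArea)
    b=cv2.boxPoints(cv2.minAreaRect(c));ap=cv2.approxPolyDP(cv2.convexHull(c),5,True)[:,0];print(ap)
    for p in ap: print(back(f,p,.006)[:2])
print("entry",back(f,spot:=tip_of("top","lane_entry")[0]["centre"],.006),"exit",back(f,tip_of("top","lane_exit")[0]["centre"],.006),"track",back(f,tip_of("top","track")[0]["centre"],0))
for r in tip_of("top","carrier_center"): print("car",back(f,r["centre"],.028))
g=grab_frame("side");crop(g,"pics/sc.png",210,165,410,305,4)
for n,z in(("lane_entry",.006),("lane_exit",.006),("track",0),("carrier_center",.028)):print(n,back(g,tip_of("side",n)[0]["centre"],z))
np.savez("cams.npz",**{a+k:v for a,F in(("t",f),("s",g)) for k,v in F.items()})
E
```

```text
0.57 [264.2, 184.4] 11350
[[312 119]
 [320 243]
 [223 247]
 [214 162]
 [219 122]]
[ 0.73558456 -0.40592244]
[ 0.43605584 -0.42666577]
[ 0.42158651 -0.2041388 ]
[ 0.62145742 -0.17488917]
[ 0.72067651 -0.18250181]
entry [ 0.61117037 -0.13944245  0.006     ] exit [ 0.67608523 -0.21691301  0.006     ] track [ 0.53725345 -0.31475368  0.        ]
car [ 0.34089449 -0.33883175  0.028     ]
car [ 0.46644192 -0.34032917  0.028     ]
car [ 0.34190148 -0.25178021  0.028     ]
lane_entry [ 0.4678934  -0.41053506  0.006     ]
lane_exit [ 0.6816314  -0.21673413  0.006     ]
track [ 0.53694929 -0.30415207  0.        ]
carrier_center [ 0.34954622 -0.26567554  0.028     ]
```

View pics/tc.png

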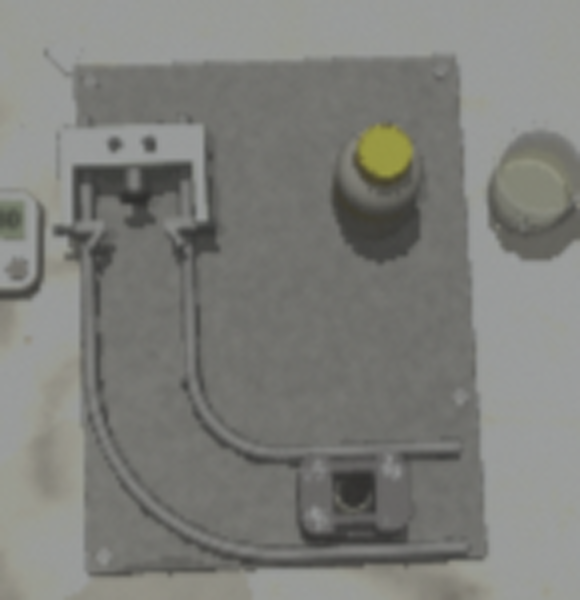

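View pics/sc.png

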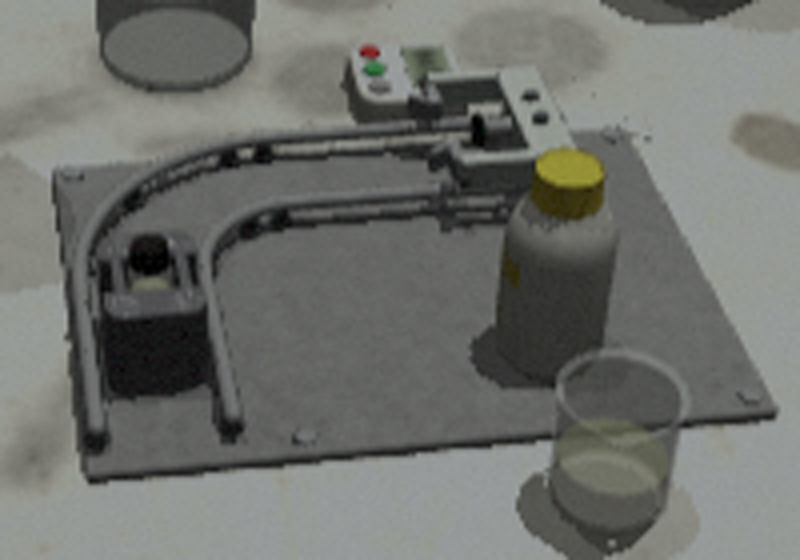

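```bash
cat > fit.py <<'E'
from h import *
from scipy.optimize import least_squares
d=np.load("cams.npz");F={a:{k:d[a+k] for k in("img","fx","fy","cx","cy","cam_to_world")} for a in "ts"}
cv=lambda p,x0,y0:(np.array(p,float)+.5)/4-.5+[x0,y0]
B=np.array([[190,115,6],[190,-115,6],[-115,-115,6],[-115,115,6]])/1e3
def bw(p,P):
    c,s=np.cos(p[2]),np.sin(p[2]);P=np.atleast_2d(P)
    return np.c_[p[0]+c*P[:,0]-s*P[:,1],p[1]+s*P[:,0]+c*P[:,1],P[:,2]]
T=cv([[76,68],[456,56],[486,556],[88,573]],200,105)
S=cv([[632,128],[775,408],[88,472],[53,170]],210,165)
def run(use):
    def r(p):
        o=[]
        if 't' in use:o.append(proj(F['t'],bw(p,B))-T)
        if 's' in use:o.append(proj(F['s'],bw(p,B))-S)
        return np.concatenate(o).ravel()
    q=least_squares(r,[.53,-.3,0],x_scale=[.01,.01,.01]);return q.x,r(q.x).reshape(-1,2).round(1)
if __name__=="__main__":
    for u in("t","s","ts"):
        x,res=run(u);print(u,x.round(4),res.tolist())
    # overlay with centreline and bars
    for a in "ts":
        im=cv2.resize(F[a]["img"],None,fx=4,fy=4,interpolation=cv2.INTER_CUBIC)[:,:,::-1].copy()
        pl=lambda P,c:cv2.polylines(im,[((proj(F[a],bw(x,P))+.5)*4-.5).round().astype(int)],False,c,1)
        pl(np.vstack([B,B[:1]]),(0,255,255))
        for off,z,c in((0,6,(0,255,0)),(-29,22,(255,0,255)),(29,22,(255,0,255))):
            t=np.linspace(np.pi,np.pi/2,20);R=80+off
            P=np.vstack([[[-R,-100]],np.c_[R*np.cos(t),R*np.sin(t)],[[150,R]]])
            pl(np.c_[P,np.full(len(P),z)]/1e3,c)
        x0,y0,x1,y1=(200,105,345,255) if a=="t" else (210,165,410,305)
        cv2.imwrite(f"pics/ov_{a}.png",im[y0*4:y1*4,x0*4:x1*4])
E
python3 fit.py
```

```text
t [ 0.5408 -0.3079  0.065 ] [[-0.3, -0.5], [0.2, -0.5], [0.4, 0.5], [-0.2, 0.4]]
s [ 0.5392 -0.306   0.0584] [[-1.2, -0.7], [1.5, 0.8], [-0.7, 0.3], [0.2, -1.4]]
ts [ 0.5398 -0.3071  0.0617] [[-0.4, -0.3], [0.1, 0.1], [-0.2, 1.1], [-0.8, 0.7], [-1.1, -0.6], [2.1, 0.9], [-0.1, 0.9], [0.3, -1.0]]
```

View pics/ov_t.png

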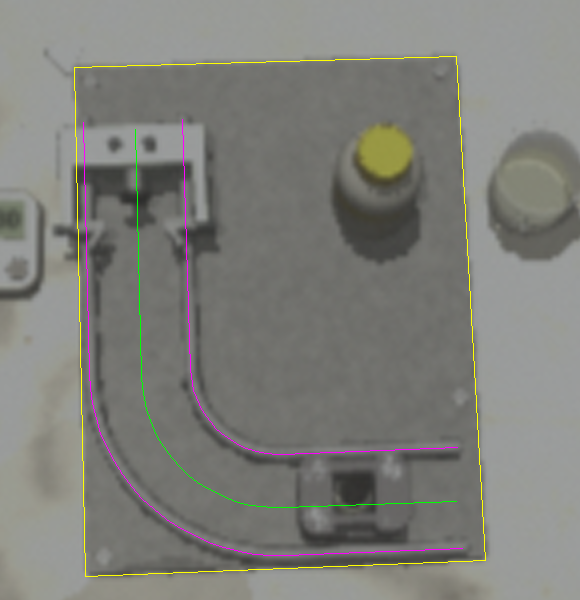

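View pics/ov_s.png

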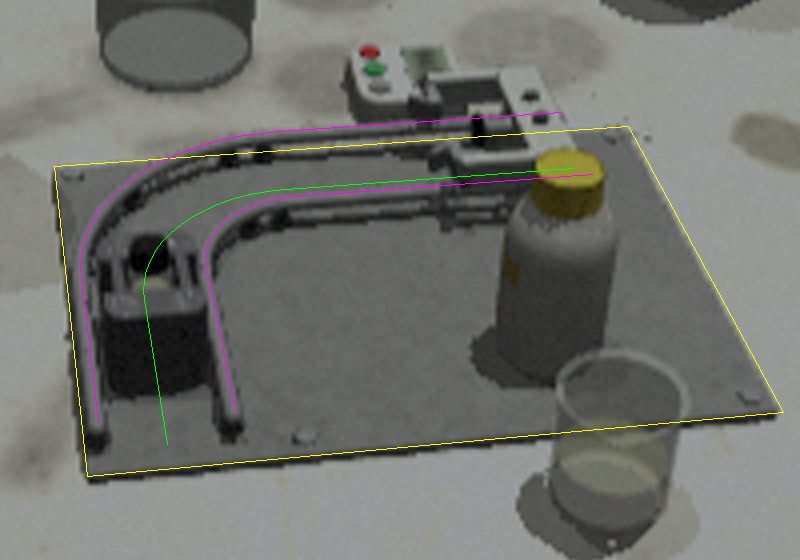

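```bash
cat > plan.py <<'E'
from fit import *
from scipy.spatial.transform import Rotation as Ro
POSE,_=run("ts")
yaw=POSE[2]
def inv(P):
    c,s=np.cos(yaw),np.sin(yaw);d=np.array(P)[:2]-POSE[:2];return np.array([c*d[0]+s*d[1],-s*d[0]+c*d[1]])
HB=.011  # half width of closed fingers along heading
def carrier(s):
    """lane arc length -> board centre, heading ; s=0 at corner start"""
    if s<0:return np.array([-.08,s]),np.pi/2
    L=.08*np.pi/2
    if s<L:
        a=s/.08;return .08*np.array([-np.cos(a),np.sin(a)]),np.pi/2-a
    return np.array([s-L,.08]),0.
def tool(s,z,sgn=1,gap=0.):
    c,h=carrier(s);c=c-(.030+HB+gap)*np.array([np.cos(h),np.sin(h)])
    w=bw(POSE,[[c[0],c[1],z]])[0];H=h+yaw
    y=sgn*np.array([np.cos(H),np.sin(H),0]);zz=np.array([0,0,-1.]);x=np.cross(y,zz)
    return w,Ro.from_matrix(np.c_[x,y,zz]).as_rotvec()
E
python3 - <<'E'
from plan import *
from cell import *
f=F['t']
for n,p,z in(("c",(355,497),.05),("left",(300,500),.05),("right",(411,495),.05),("disc",(137,205),.034),("headback",(130,125),.047),("headfront",(130,165),.047),("armendR",(208,228),.047),("bottle base",(380,215),.03)):
    print(n,(inv(back(f,cv(p,200,105),z))*1e3).round(1))
for n,p in(("discside",(477,130)),):
    print(n,(inv(back(F['s'],cv(p,210,165),.034))*1e3).round(1))
for sgn in(1,-1):
    for s,z in((-.06,.15),(-.06,.026),(0,.026),(.06,.026),(.126,.026),(.2,.026),(.235,.026),(.2,.15)):
        w,r=tool(s,z,sgn,.02);q=ik(w,r);print(sgn,s,w.round(3),None if q is None else np.round(q,2))
E
```

```text
c [-80.8 -38.6]
left [-81.3  -8.1]
right [-80.8 -69.8]
disc [94.9 78.3]
headback [138.6  80.4]
headfront [114.9  81. ]
armendR [76.3 37.7]
bottle base [ 85.7 -62. ]
discside [96.7 79.7]
1 -0.06 [ 0.467 -0.433  0.15 ] [-0.86  0.54 -0.07  0.96  0.   -2.5 ]
1 -0.06 [ 0.467 -0.433  0.026] [-0.86  0.67 -0.19  0.71  0.   -2.5 ]
1 0 [ 0.464 -0.373  0.026] [-0.8   0.61 -0.31  0.65  0.   -2.43]
1 0.06 [ 0.439 -0.303  0.026] [-0.74  0.53 -0.48  0.56  0.   -1.63]
1 0.126 [ 0.474 -0.231  0.026] [-0.59  0.52 -0.5   0.55  0.   -0.65]
1 0.2 [ 0.548 -0.226  0.026] [-0.52  0.61 -0.32  0.64  0.   -0.58]
1 0.235 [ 0.583 -0.224  0.026] [-0.49  0.66 -0.23  0.69  0.   -0.55]
1 0.2 [ 0.548 -0.226  0.15 ] [-0.52  0.47 -0.2   0.91  0.   -0.58]
-1 -0.06 [ 0.467 -0.433  0.15 ] [-0.86  0.54 -0.07  0.96  0.    0.65]
-1 -0.06 [ 0.467 -0.433  0.026] [-0.86  0.67 -0.19  0.71  0.    0.65]
-1 0 [ 0.464 -0.373  0.026] [-0.8   0.61 -0.31  0.65  0.    0.71]
-1 0.06 [ 0.439 -0.303  0.026] [-0.74  0.53 -0.48  0.56  0.    1.52]
-1 0.126 [ 0.474 -0.231  0.026] [-0.59  0.52 -0.5   0.55  0.    2.49]
-1 0.2 [ 0.548 -0.226  0.026] [-0.52  0.61 -0.32  0.64  0.    2.56]
-1 0.235 [ 0.583 -0.224  0.026] [-0.49  0.66 -0.23  0.69  0.    2.59]
-1 0.2 [ 0.548 -0.226  0.15 ] [-0.52  0.47 -0.2   0.91  0.    2.56]
```

Run:
```python
from plan import *
from cell import *
grab(20)
w,r=tool(-.039,.15,-1,.025);movep(w,r)
w,r=tool(-.039,.026,-1,.025);print(move_l(w,.1,until_force=6))
s=get_state();print(s["clock"],s["position"],w,s["contact_force"],s["finger_gap"])
g=grab_frame("side");crop(g,"pics/s1.png",210,145,410,305,4)
f=grab_frame("top");crop(f,"pics/t1.png",200,105,345,255,4)
```

```text
False
4.4583 [ 0.46683302 -0.41727081  0.02675309] [ 0.4663973  -0.41679106  0.026     ] [ 0.03098753 -0.04038167 -0.04732452] 0.0002687212243535739
```

View pics/s1.png

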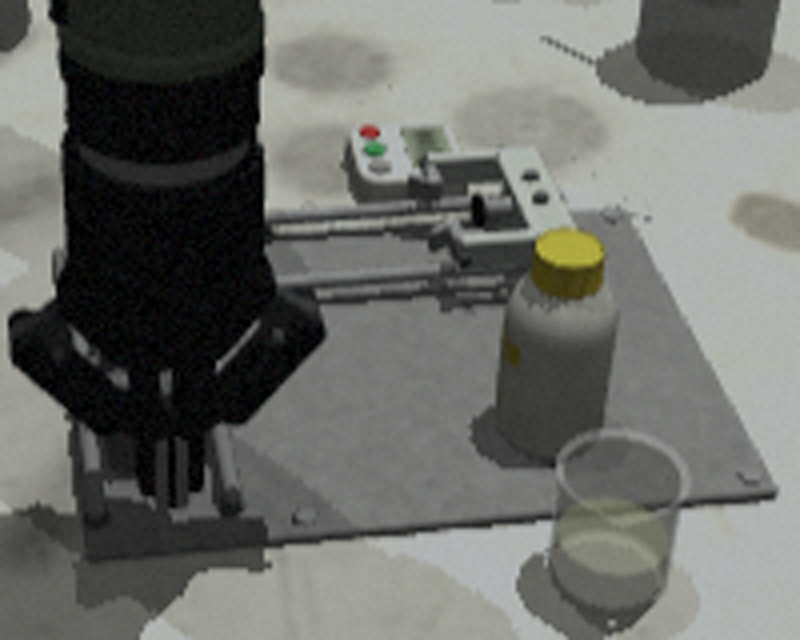

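View pics/t1.png

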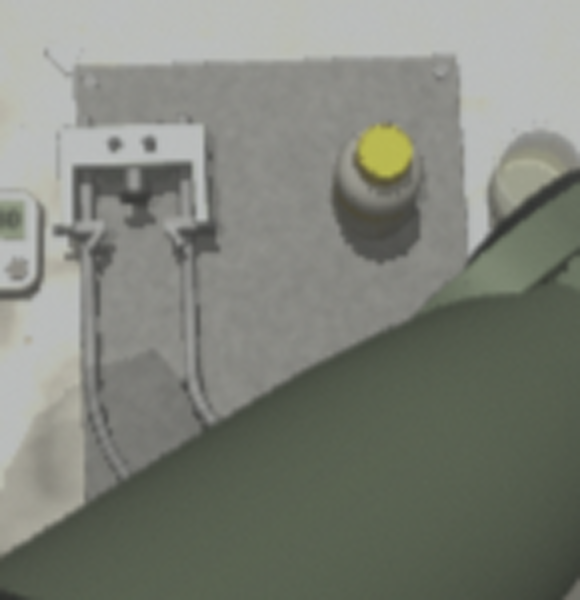

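Run:
```python
from plan import *
from cell import *
p=get_state()["position"]
u=lambda P:((proj(F['s'],P)-[210,145]+.5)*4-.5).round(0).tolist()
print("tcp",u(p), "board",inv(p)*1e3)
print("bars",u(bw(POSE,np.array([[-.109,-.1,.018],[-.051,-.1,.018],[-.109,-.084,.022],[-.051,-.084,.022],[-.08,-.084,.026]]))))
```

```text
tcp [[169.0, 496.0]] board [ -79.58137609 -105.4416724 ]
bars [[98.0, 509.0], [235.0, 497.0], [95.0, 477.0], [230.0, 465.0], [162.0, 464.0]]
```

```bash
cat > push.py <<'E'
from plan import *
from cell import *
def go(s,v=.03,lim=6,z=.026,gap=0.):
    w,r=tool(s,z,-1,gap);hit=move_l(w,v,rot=r,until_force=lim);st=get_state()
    h=carrier(s)[1]+yaw;F_=st["contact_force"];fw=-F_@[np.cos(h),np.sin(h),0];la=F_@[-np.sin(h),np.cos(h),0]
    c=inv(st["position"])*1e3
    print(f"s={s*1e3:.1f} t={st['clock']:.2f} push={fw:.2f} lat={la:.2f} fz={F_[2]:.2f} tcp={c.round(1)} mz={st['wrist_torque'][2]:.3f} {'HIT' if hit else ''}",flush=True)
    return hit,fw
E
python3 - <<'E'
from push import *
for s in(-.05,-.045,-.04,-.03,-.015,0,.005):
    if go(s,.04)[0]:break
g=grab_frame("side");crop(g,"pics/s2.png",210,145,410,305,4)
E
```

```text
s=-50.0 t=5.06 push=-0.42 lat=0.17 fz=0.67 tcp=[-79.9 -90.7] mz=-0.070 
s=-45.0 t=5.33 push=-0.04 lat=0.32 fz=0.36 tcp=[-80.1 -85.7] mz=-0.022 
s=-40.0 t=5.61 push=0.20 lat=-0.41 fz=0.16 tcp=[-80.1 -80.6] mz=0.011 
s=-30.0 t=6.01 push=0.47 lat=-0.47 fz=-0.22 tcp=[-80.  -70.6] mz=-0.009 
s=-15.0 t=6.53 push=0.28 lat=0.62 fz=-0.40 tcp=[-80.  -55.6] mz=-0.016 
s=0.0 t=7.06 push=0.26 lat=-0.03 fz=0.57 tcp=[-80.  -40.6] mz=0.017 
s=5.0 t=7.35 push=0.37 lat=-0.08 fz=-0.40 tcp=[-82.5 -35.9] mz=0.010
```

View pics/s2.png

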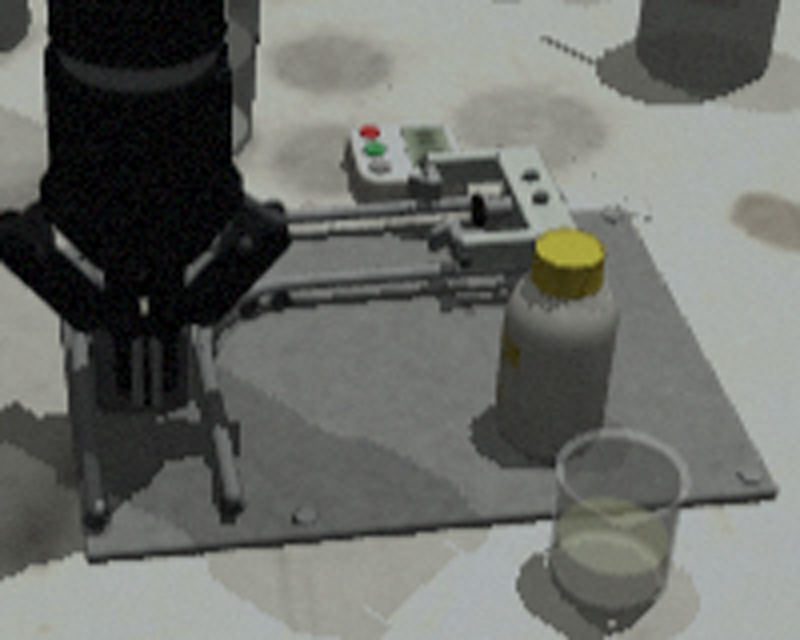

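Run:
```python
from push import *
for s in np.arange(.013,.142,.008):
    if go(s,.03,5)[0]:break
g=grab_frame("side");crop(g,"pics/s3.png",210,145,410,305,4)
```

```text
s=13.0 t=7.85 push=0.10 lat=0.08 fz=-0.30 tcp=[-85.5 -27.6] mz=0.036 
s=21.0 t=8.30 push=-0.26 lat=-0.87 fz=-0.06 tcp=[-87.8 -19. ] mz=0.002 
s=29.0 t=8.75 push=0.07 lat=-0.17 fz=-0.24 tcp=[-89.2 -10.1] mz=-0.046 
s=37.0 t=9.20 push=0.78 lat=-0.39 fz=0.05 tcp=[-89.8  -1.1] mz=0.021 
s=45.0 t=9.65 push=-0.57 lat=0.21 fz=-0.37 tcp=[-89.4   7.8] mz=-0.024 
s=53.0 t=10.10 push=-1.23 lat=-0.38 fz=0.76 tcp=[-88.2  16.7] mz=-0.040 
s=61.0 t=10.55 push=0.53 lat=0.67 fz=0.43 tcp=[-86.1  25.5] mz=-0.023 
s=69.0 t=11.00 push=-0.11 lat=0.55 fz=-0.65 tcp=[-83.1  33.9] mz=0.028 
s=77.0 t=11.45 push=-0.23 lat=0.76 fz=0.02 tcp=[-79.3  42.1] mz=-0.007 
s=85.0 t=11.90 push=0.31 lat=-0.11 fz=-0.26 tcp=[-74.7  49.8] mz=-0.022 
s=93.0 t=12.35 push=0.47 lat=-0.46 fz=-0.99 tcp=[-69.4  57.1] mz=0.001 
s=101.0 t=12.80 push=0.59 lat=-0.25 fz=0.13 tcp=[-63.3  63.7] mz=-0.037 
s=109.0 t=13.25 push=0.11 lat=-0.67 fz=-0.44 tcp=[-56.7  69.7] mz=-0.042 
s=117.0 t=13.70 push=-0.32 lat=0.16 fz=0.92 tcp=[-49.4  75. ] mz=-0.015 
s=125.0 t=14.15 push=0.52 lat=-0.43 fz=1.03 tcp=[-41.7  79.6] mz=0.030 
s=133.0 t=14.57 push=0.04 lat=0.19 fz=-0.33 tcp=[-33.3  79.9] mz=-0.017 
s=141.0 t=14.98 push=0.22 lat=0.28 fz=0.02 tcp=[-25.3  80. ] mz=-0.009
```

View pics/s3.png

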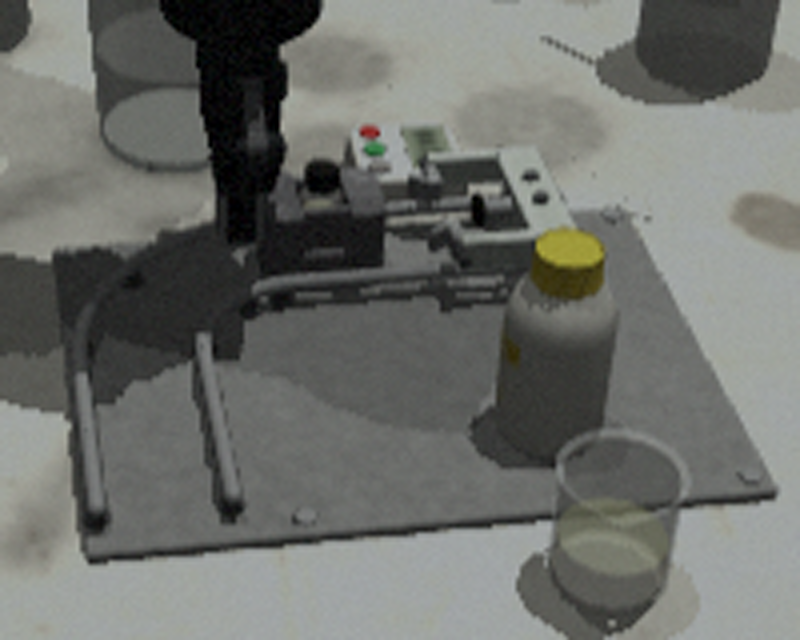

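Run:
```python
from push import *
for s in(.15,.158,.165,.17,.174,.178,.181,.184):
    h,f=go(s,.02,4)
    if h or f>3:break
g=grab_frame("side");crop(g,"pics/s4.png",270,145,370,225,8)
```

```text
s=150.0 t=15.63 push=-0.37 lat=0.32 fz=0.22 tcp=[-16.4  80. ] mz=-0.043 
s=158.0 t=16.18 push=0.68 lat=0.30 fz=0.27 tcp=[-8.4 80. ] mz=-0.013 
s=165.0 t=16.68 push=-1.15 lat=-0.22 fz=0.97 tcp=[-1.4 80. ] mz=-0.037 
s=170.0 t=17.08 push=-0.95 lat=-0.51 fz=-0.30 tcp=[ 3.7 79.9] mz=-0.023 
s=174.0 t=17.43 push=3.39 lat=0.14 fz=1.29 tcp=[ 6.8 80.1] mz=0.032
```

View pics/s4.png

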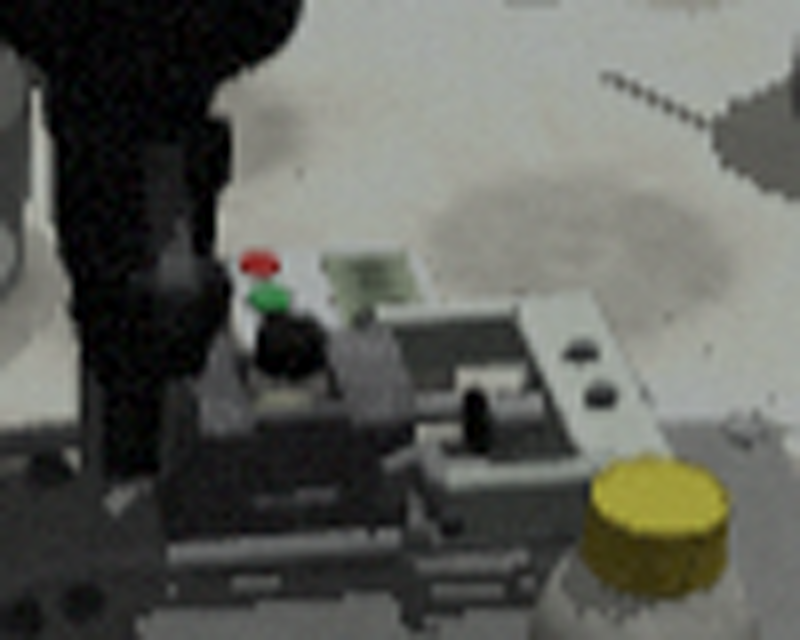

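Run:
```python
from push import *
for s in np.arange(.1755,.1871,.0015):
    h,f=go(s,.01,6)
    if f>9:break
g=grab_frame("side");crop(g,"pics/s5.png",270,145,370,225,8)
```

```text
s=175.5 t=17.78 push=6.27 lat=-0.19 fz=2.67 tcp=[ 8.1 80.1] mz=0.072 
s=177.0 t=18.08 push=3.76 lat=0.10 fz=0.12 tcp=[10.1 80.2] mz=-0.033 
s=178.5 t=18.38 push=0.98 lat=-0.51 fz=-0.03 tcp=[12.5 80. ] mz=-0.018 
s=180.0 t=18.68 push=1.04 lat=-0.22 fz=0.46 tcp=[14.  79.9] mz=-0.041 
s=181.5 t=18.98 push=1.73 lat=0.47 fz=0.31 tcp=[15.2 79.9] mz=0.027 
s=183.0 t=19.28 push=1.53 lat=0.87 fz=0.72 tcp=[16.5 80. ] mz=0.012 
s=184.5 t=19.58 push=1.10 lat=-0.39 fz=0.22 tcp=[18. 80.] mz=-0.003 
s=186.0 t=19.88 push=0.94 lat=0.76 fz=-0.42 tcp=[19.5 80. ] mz=-0.034
```

View pics/s5.png

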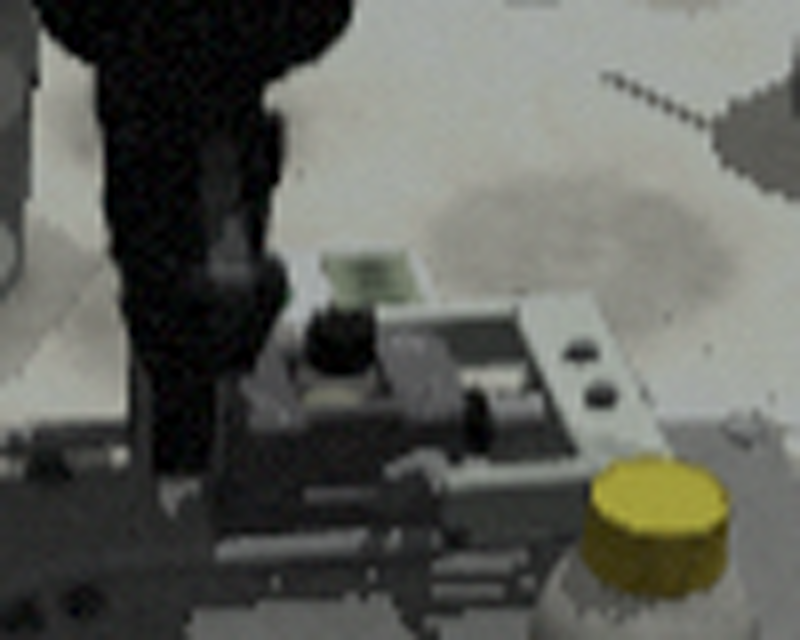

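Run:
```python
from push import *
for s in np.arange(.187,.200,.001):
    h,f=go(s,.008,6)
    if f>6.5:break
g=grab_frame("side");crop(g,"pics/s6.png",270,145,370,225,8)
```

```text
s=187.0 t=20.21 push=0.09 lat=0.79 fz=-0.42 tcp=[20.4 80. ] mz=0.036 
s=188.0 t=20.48 push=1.31 lat=0.88 fz=-0.59 tcp=[21.4 80. ] mz=-0.018 
s=189.0 t=20.76 push=0.59 lat=-0.10 fz=-0.67 tcp=[22.4 80. ] mz=0.011 
s=190.0 t=21.03 push=1.39 lat=-0.12 fz=0.43 tcp=[23.5 80. ] mz=0.027 
s=191.0 t=21.31 push=2.14 lat=1.16 fz=0.07 tcp=[24.3 80. ] mz=0.026 
s=192.0 t=21.58 push=4.56 lat=-0.74 fz=2.15 tcp=[24.5 80. ] mz=-0.042 
s=193.0 t=21.86 push=5.74 lat=-1.11 fz=2.42 tcp=[25.3 80. ] mz=0.026 
s=194.0 t=22.13 push=6.56 lat=0.51 fz=3.56 tcp=[26.1 80.1] mz=0.047
```

View pics/s6.png

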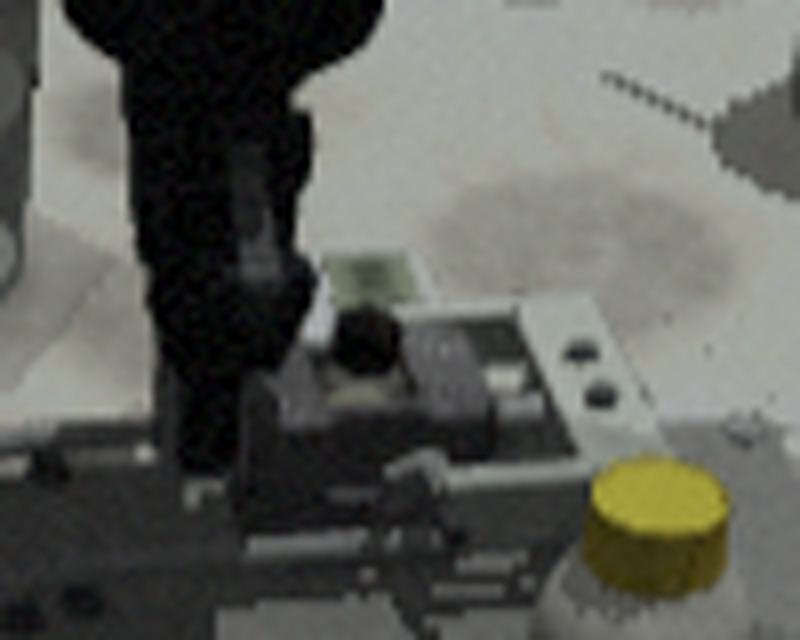

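Run:
```python
from push import *
for s in np.arange(.195,.2025,.001):
    h,f=go(s,.008,6)
    x=inv(get_state()["position"])[0]
    if f>11 or x>.0308:break
g=grab_frame("side");crop(g,"pics/s7.png",270,145,370,225,8)
```

```text
s=195.0 t=22.46 push=6.63 lat=-0.29 fz=2.79 tcp=[26.8 80.1] mz=-0.019 
s=196.0 t=22.73 push=7.47 lat=-0.81 fz=4.06 tcp=[27.5 80.1] mz=0.017 
s=197.0 t=23.01 push=8.40 lat=-1.56 fz=3.11 tcp=[28.3 80.1] mz=-0.001 
s=198.0 t=23.28 push=7.14 lat=-0.47 fz=3.64 tcp=[29.3 80.1] mz=0.002 
s=199.0 t=23.56 push=8.83 lat=0.43 fz=3.84 tcp=[30.  80.1] mz=-0.024 
s=200.0 t=23.83 push=8.64 lat=-0.93 fz=3.44 tcp=[30.8 80.2] mz=-0.055 
s=201.0 t=24.11 push=9.38 lat=-0.41 fz=3.45 tcp=[31.5 80.2] mz=0.023
```

View pics/s7.png

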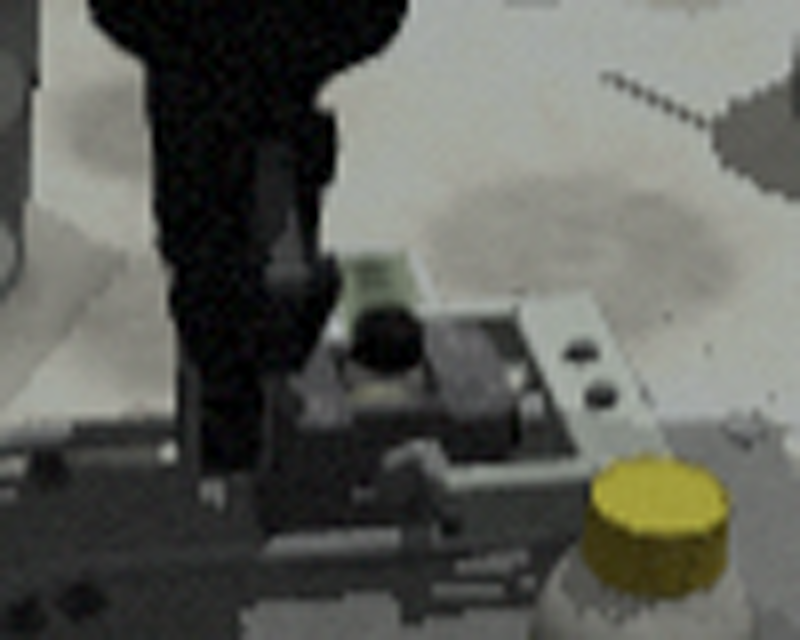

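Run:
```python
from push import *
for s in(.198,.196,.194): go(s,.01,15)
go(.180,.04,15); sleep(.3)
g=grab_frame("side");crop(g,"pics/s8.png",270,145,370,225,8)
```

```text
s=198.0 t=24.61 push=7.47 lat=-1.34 fz=1.94 tcp=[29.5 80.1] mz=-0.028 
s=196.0 t=24.96 push=2.71 lat=-0.72 fz=-0.80 tcp=[29.2 80.1] mz=-0.035 
s=194.0 t=25.31 push=-0.38 lat=0.17 fz=0.32 tcp=[28.1 79.8] mz=-0.012 
s=180.0 t=25.81 push=-0.32 lat=0.12 fz=0.14 tcp=[13.2 79.9] mz=-0.005
```

View pics/s8.png

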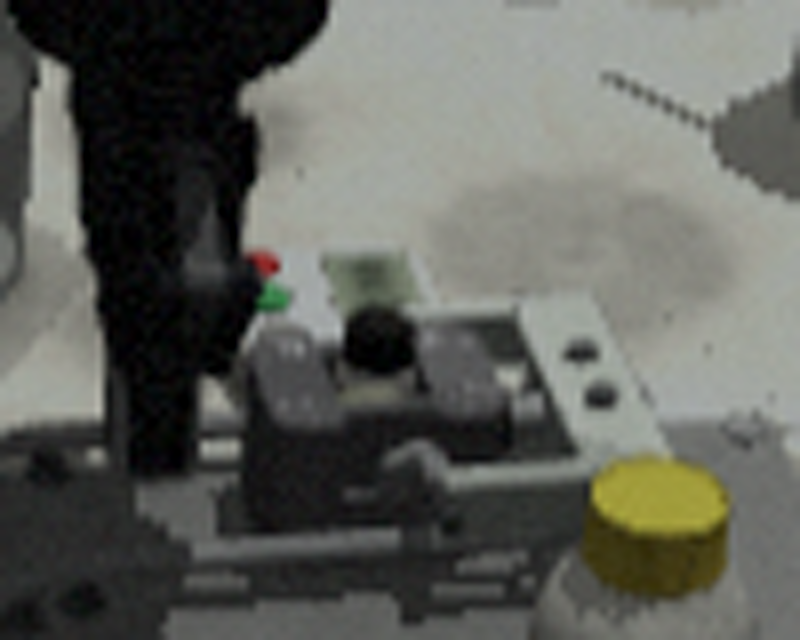

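Run:
```python
from push import *
st=get_state();p=st["position"].copy();p[2]=.2;move_l(p,.15)
q=np.array(get_state()["q"]);q[0]-=.75;set_joints(q);sleep(.3)
g=grab_frame("side");crop(g,"pics/s9.png",210,145,410,305,4)
f=grab_frame("top");crop(f,"pics/t9.png",200,105,345,255,4)
print(get_state()["clock"])
```

```text
29.4667
```

View pics/s9.png

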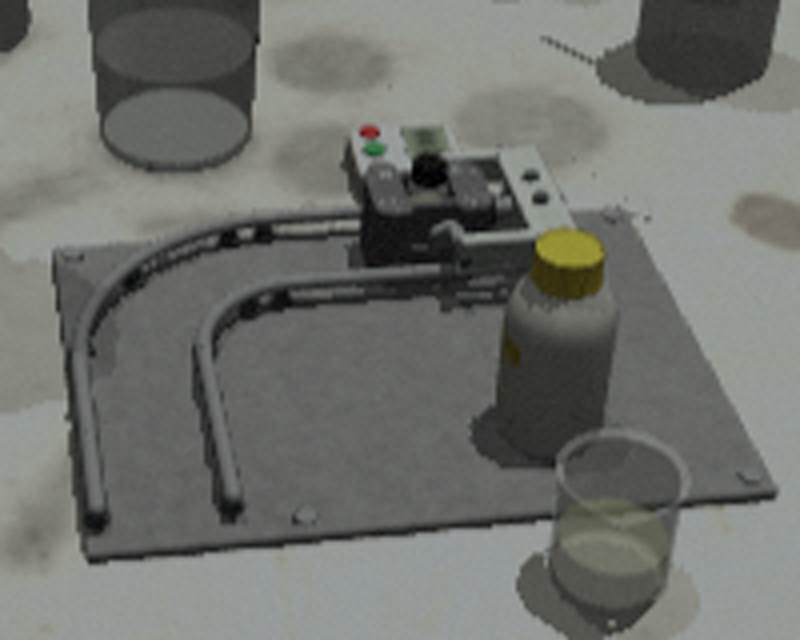

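View pics/t9.png

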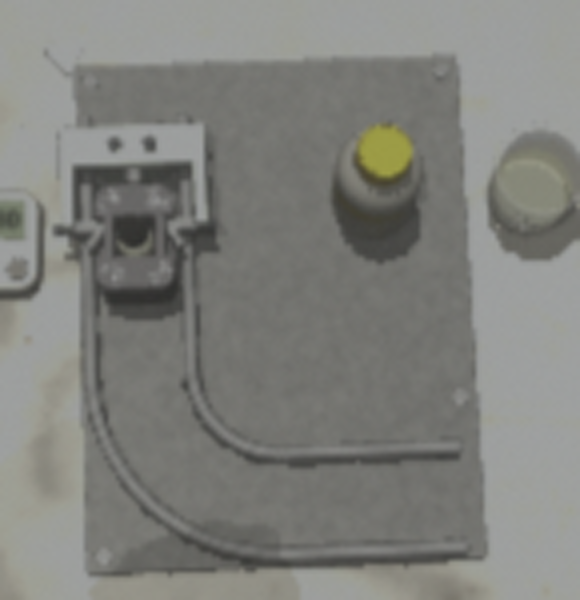

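```bash
python3 -c "
from cell import *
sign_off();print(get_state()['clock'])"
```

```text
the job is handed in; nothing more can be done
the job is handed in; nothing more can be done
```

The carrier is docked and held by both catches, and I handed the job in at about 29.5 s of the 72 s limit. I pushed it from behind with the shut fingers, above the bars, along the lane, round the corner and into the docking head.

**Forces:** In the straight and round the corner the push stayed at about 1 N, within the noise. It rose to about 6 N as the front passed the catches, and the highest reading was about 9.4 N, with the plunger about 7 mm in. These were read at the end of each short step, so a brief peak between readings would not show.

**Catches:** When I backed off, the push force dropped to zero with the plunger about 4.6 mm in, and the carrier stayed there. That matches the 4 to 5 mm hold. The last top picture shows both catches in the side notches, at about (95, 232) and (180, 232) in the enlarged crop.

**Everything else:** The vial is upright in its pocket, and the bottle, beaker and timer are where they were. The robot is clear of everything. No check failed or disagreed; the only loose fit was the board position, good to about 2 mm between the two cameras.

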